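# Clamp the filter on the service turntable

### The job

Ready the cartridge filter for cleaning: with the fingertips push it along the turntable, upright, fully home into the half-round fence, so that it stands at the middle of the turntable. Then push the toggle clamp's handle down, over its centre, until it snaps into the locked position with the spindle's rubber tip bearing on the filter's cap. Only push: do not pick the filter up or tip it, and leave the other things on the bench and the board where they are.

Things in the scene. Friction and masses are not known exactly. Their poses are not given: they have to be found in the camera images.
- jig: filter service jig, fixed on the bench: plywood board 18 mm thick (x -120 to 120 mm, y -118 to 208 mm) with a turntable and beside it a birch riser block carrying a steel toggle clamp. Origin on the bench under the turntable's axis; z up, y from that axis towards the riser. Riser with cap plate: x -38 to 38 mm, y 83 to 181 mm, 105 mm high above the bench
- platter: the turntable's round platter, radius 95 mm, top 42 mm above the bench, on a stiff bearing (0.25 N m). Origin on its axis, 14 mm below its top. On it a steel fence, 14 mm high, 3 mm thick, inner radius 44.5 mm about the axis, spans 130 degrees centred on the platter's +y (towards the riser, within 0.25 rad of the jig's y) and is open on the other side
- nest (a point): point on the platter's top at the turntable's axis, where the middle of the filter's underside must come; axes as jig
- filter: loose cartridge filter standing upright on the platter at the open side of the fence: pleated paper between two dark end caps, 86 mm diameter (pleats 81 mm), 85 mm tall, about 0.15 to 0.28 kg; its hard plastic foot slides easily. Origin at the centre of its underside, z up along its axis
- bar: the clamp's steel bar, 18 mm wide, 14 mm thick, 117 mm long. Origin on its axis (along x), at y 105 mm of the jig and 152 mm above the bench; the bar runs along its own -y. Open, it stands a little past upright (leaning 11 degrees to the handle, end 268 mm above the bench, spindle pointing to the jig's -y); it swings down over the filter as the handle is pushed down, and is then level
- spindle: the clamp's spindle at the end of the bar, 105 mm from the bar's axis, with a spring-loaded round rubber tip of 20 mm diameter; clamped, it presses down on the centre of the filter's top cap with about 9 N. Origin on the bar's middle line; the tip's face lies 30 mm along its -z
- grip (a point): point on the middle of the upper face of the handle's black rubber grip, 105 mm from the handle's axis. The grip is 20 mm wide and 16 mm thick and runs from 52 to 135 mm from that axis. Its y axis points along the handle to the free end, its z axis out of the upper face. Clamp open, the handle rises at 66 degrees from level, its free end leaning away from the turntable (to the jig's +y)
- handle (a joint): angle of the clamp's handle, rad, about an axis along the jig's x at y 144 mm, 117 mm above the bench: 0 open (66 degrees above level), grows as it is pushed down, away from the turntable; dead centre 1.17, locked end stop 1.255 (6 degrees below level). It takes 1 to 5 N on the grip, most just before dead centre; beyond it, it snaps to the stop
- comb: bystander: blue plastic comb lying on the jig's board beside the riser, 30 x 104 x 6 mm; origin under its middle
- ripper: bystander: steel seam ripper lying on the jig's board on the other side of the riser, 11 x 107 x 10 mm; origin under its middle
- cyclone: bystander: green see-through cyclone cup with a handle, 112 mm diameter, 150 mm tall, on the bench; origin at the centre of its underside
- tumbler: bystander: frosted glass tumbler, 72 mm diameter, 95 mm tall, on the bench; origin at the centre of its underside
- brush: bystander: small wooden brush lying bristles up, 26 x 140 x 28 mm; origin under its middle
- jar: bystander: screw-top jar, 56 mm diameter, 62 mm tall; origin at the centre of its underside
- gasket: bystander: black rubber sealing ring, 80 mm diameter, 12 mm tall, lying on the bench; origin at the centre of its underside
Things that resemble listed ones, but are neither listed nor needed, are in the scene too. Leave any turquoise or yellow look-alike of the filter alone.

How it is judged:
On the way, in this order (a step that is already met when the one before it is completed fails the run):
1. the filter stands fully home in the fence (within 6 mm of the turntable's middle) while the clamp is still open (horizontal distance between filter and nest below 0.006 m and value of joint handle below 0.5 rad), for 0.2 s.
2. the clamp's handle is past its centre, at the locked end (value of joint handle above 1.21 rad), for 0.2 s.
At the end, for the whole second after the job is handed in: the clamp's handle is snapped past its dead centre (joint above 1.21 rad), the spindle's tip presses on the filter with more than 3 N, and the filter stands upright (within 0.05 rad), at rest, within 6 mm of the turntable's middle (value of joint handle above 1.21 rad and contact force between spindle and filter above 3 N and horizontal distance between filter and nest below 0.006 m and angle between filter's own z axis and vertical below 0.05 rad and linear speed of filter below 0.02 m/s); the robot touches nothing.
It fails at once if the filter is lifted off the platter (more than 10 mm) (height (world z) of filter above 0.052 m).
It fails at once if the filter is tipped (more than 0.3 rad) or falls off the platter (angle between filter's own z axis and vertical above 0.3 rad or height (world z) of filter below 0.03 m).
It fails at once if another thing on the bench or board is moved by more than 20 mm (distance of any of comb, ripper, cyclone, tumbler, brush, jar, gasket from where it was at the start of the episode above 0.02 m).
It also fails if it takes over 58 s, if anything falls off the work surface, if the arm or the gripper's body presses on something with over 40 N, if the wrist force passes 120 N, or if a joint passes its speed limit or range.

### The arm

A 6-joint arm with a two-finger parallel gripper is mounted at the origin on the work surface. World frame = base frame: x ahead of the robot, y to its left, z up, the work surface at z = 0. Lengths are in m, angles in rad, forces in N, time in s.
With the tool pointing down it reaches from about 0.25 to 0.725 m from the base axis. Payload 4 kg.
Tool frame: the origin (TCP) lies on the centre line of the jaws, within the pads' length; the fingertips stand tip_reach ahead of it and the grasp point (between the pads) lies 5 mm behind it (tip_reach is the distance from the TCP to the fingertips, in m); z points along the fingers, y is the direction in which the jaws open and shut (so a half turn about z gives the same grasp; the last joint's range is limited). The gripper opens to 85 mm and grips with 20 to 120 N. Pads are 22 mm wide; open, the fingers measure 114 mm over their backs; the gripper's body (76 mm by 85 mm) begins 54 mm behind the grasp point. The pads swing forward as they close: fully open they stand 13 mm farther back than shut.
Start: joints at [-1.182, 0.241, 0.005, 1.335, 0, 1.571], TCP at [0.19, -0.463, 0.245] pointing down, gripper open.
Joint ranges: [-2.72, 2.72], [-1.05, 1.87], [-1.09, 1.28], [-1.99, 2.15], [-1.42, 1.44], [-3.14, 3.14]. Speed limits (rad/s): [2.79, 2.79, 3.14, 3.14, 3.14, 3.14].

### API

Orientations are given as a unit quaternion [x, y, z, w].
In Python, from workcell import * gives the robot as it stands.
- The arm moves only by the tool arm_command, never from a script. Its arguments are lists of equal length, an entry for each row: "translation": the shift along the tool's x, y, z in cm, a list of three; "turn": the turn about the tool's z in rad; "hand": the closure, from 0 (fully open) to 1 (shut). In form: {"translation": [[x, y, z], ...], "turn": [turn, ...], "hand": [hand, ...]}. A call has 1 to 5 rows; each row is the pose to reach, as a shift and turn from the pose commanded when the call began, along the tool's axes at that moment; what a row does not reach only later rows make up. A row lasts 1/12 s, in which the tool goes at most 41.7 mm and 7.16 degrees, less where a joint would pass 70% of its speed; a pose out of reach is approached as far as the arm can. A call with a gripper value outside its range is refused whole. The fingers move at their own pace and stop on an object; the grip force is fixed at half the most. Time passes only in rows, so rows that repeat a pose let the fingers close. It gives the time, the measured TCP pose, the force and the opening at its end, in the units of the state.
- get_obs(): the state, without advancing time (a new reading comes with each control period).
- camera(name): name is "side" or "top" or "wrist"; returns (picture, depth): 420x560x3 uint8, red, green, blue; 420x560 float32, m along the optical axis (not along the pixel's ray), 0 where there is no reading.
- camera_info(name): a dict with "mtx" (3x3 intrinsics, pixels), "world_to_cam" (4x4, takes a point from world to camera coordinates). Camera axes: x right, y down, z forward; pixel columns grow to the right and rows downward; lengths in m; the calibration is good to about 2 mm. A picture is of the moment at which its call begins: read the wrist's pose just before it. camera_info takes no time and is no camera call; for the wrist camera it gives the pose at the moment of the call.
- job_done(): hands the job in, once; it reports no verdict.
Trained networks look in the newest picture that a camera, given by its name, has taken for a name from the list of things; names that differ only in an ending like _2 or _b are one class to them, and where a whole thing is asked for, a point or a joint stands for the part that bears it (a point fixed in the world has none). Each returns a list of dicts, best first, with "conf" (0 to 1); they miss things now and then, are a little off and sometimes report something else, mostly with a low value. They report only what shows in the picture. A call takes as long as a camera call. They do not tell look-alikes from the thing itself.
- search_frame(camera, name): "location" ([row, column] in pixels, amid what is visible of it).
- spot_point(camera, name): "location" ([row, column] in pixels: a listed point, or the origin of a listed thing).
The state is a dict: "clock": time; "joint_pos": joint angles; "joint_vel": joint speeds; "tau": joint torques, N m; "eef_pos": TCP position; "tool_rot": TCP orientation; "ft_force": force on the tool from outside, world axes, zero at the start; "ft_torque": the same for the moment, N m; "grip_width": finger opening in m.
Only numpy, scipy, OpenCV 4.12 (cv2) and the standard library are available. Lean on these libraries where they do the work, as an engineer would, in place of code of your own. Each camera call takes 0.05 s, during which the arm holds its last target. There are 200 camera calls.

## Working session

There is one attempt and no reset: what is moved stays moved. The work goes in short steps, Python scripts to look and compute and a tool call to move; the robot and the scene stay as the last step left them, time stands still between calls to the robot, and variables do not carry over. Pictures are saved under pics/ and viewed, about 8 in all and at most 12, crops included, and the job is handed in when it is done.

Besides the shell and the picture viewer there is one more tool, called after "Emit:" as a command line: name --pt "numbers of a row" for each row, then --argument value for the rest. arm_command: Moves the arm, as the interface text tells. Its arguments: {"type":"object","properties":{"translation":{"type":"array","items":{"type":"array","items":{"type":"number"}}},"turn":{"type":"array","items":{"type":"number"}},"hand":{"type":"array","items":{"type":"number"}}},"required":["translation","turn","hand"]}

```bash
mkdir -p pics
cat > h.py <<'E'
from workcell import *
import numpy as np, cv2
from scipy.spatial.transform import Rotation as R
def save(name,fn):
    p,d=camera(name); cv2.imwrite('pics/'+fn,p[:,:,::-1]); return p,d
def w(name,rc,d=None,z=None):
    i=camera_info(name);K=np.array(i['mtx']);T=np.linalg.inv(np.array(i['world_to_cam']))
    r=np.linalg.inv(K)@np.array([rc[1],rc[0],1.]); v=T[:3,:3]@r
    if z is not None: s=(z-T[2,3])/v[2]
    else:
        a=d[int(rc[0])-2:int(rc[0])+3,int(rc[1])-2:int(rc[1])+3]; s=np.median(a[a>0])
    return T[:3,3]+s*v
E
python3 - <<'E'
from h import *
o=get_obs();print(o)
for c in('top','side'):
    p,d=save(c,c+'0.png'); np.save(c+'d.npy',d)
    for n in ['jig','platter','nest','filter','bar','spindle','grip','comb','ripper','cyclone','tumbler']:
        for x in spot_point(c,n)[:3]:
            print(c,n,np.round(x['location']),round(x['conf'],2),w(c,x['location'],d).round(3))
E
```

```text
{'clock': 0.0, 'joint_pos': array([-1.18199298e+00,  2.41429474e-01,  3.68024882e-03,  1.33520423e+00,
       -7.44705017e-06,  1.57078022e+00]), 'joint_vel': array([ 0.00026516, -0.0006977 ,  0.00123739,  0.00077107, -0.00115337,
        0.0002328 ]), 'tau': array([ 3.98865332e-04, -3.72315323e+01,  2.52408636e+01,  1.69428543e-02,
        5.60502735e-05, -5.20289198e-07]), 'eef_pos': array([ 0.18930151, -0.46210354,  0.24438792]), 'tool_rot': array([ 9.81161302e-01,  1.93187308e-01, -2.12000980e-04, -1.05752816e-03]), 'ft_force': array([-0.42520511,  0.35977012,  0.40483078]), 'ft_torque': array([-0.02616244, -0.01821021, -0.01858349]), 'grip_width': 0.08523278693428006}
top jig [229. 268.] 0.95 [ 0.506 -0.103  0.127]
top platter [227. 266.] 0.65 [ 0.522 -0.094  0.044]
top platter [226. 269.] 0.56 [ 0.512 -0.103  0.127]
top platter [188. 209.] 0.45 [0.604 0.041 0.026]
top nest [226. 267.] 0.75 [ 0.511 -0.099  0.124]
top filter [324. 328.] 0.91 [ 0.334 -0.232  0.085]
top filter [226. 400.] 0.79 [ 0.538 -0.369  0.085]
top filter [230. 284.] 0.71 [ 0.505 -0.133  0.127]
top bar [213. 2
[... 471 characters left out ...]
de platter [278. 296.] 0.63 [ 0.516 -0.078  0.043]
side nest [273. 299.] 0.7 [ 0.518 -0.094  0.046]
side filter [225. 351.] 0.87 [ 0.522 -0.368  0.018]
side filter [262. 306.] 0.74 [ 0.506 -0.102  0.075]
side filter [281. 403.] 0.65 [ 0.283 -0.06   0.149]
side bar [258. 272.] 0.63 [0.516 0.014 0.157]
side spindle [220. 264.] 0.62 [0.514 0.037 0.256]
side grip [247. 243.] 0.76 [0.514 0.1   0.237]
side grip [253. 340.] 0.32 [ 0.5   -0.263  0.001]
side comb [345. 298.] 0.74 [0.426 0.068 0.024]
side comb [261. 307.] 0.43 [ 0.504 -0.103  0.079]
side ripper [306. 232.] 0.56 [0.598 0.047 0.022]
side cyclone [318. 375.] 0.66 [ 0.319 -0.038  0.058]
side tumbler [247. 253.] 0.63 [ 0.678 -0.141  0.027]
```

```bash
python3 -c "
import cv2,numpy as np
a=cv2.imread('pics/top0.png');b=cv2.imread('pics/side0.png')
cv2.imwrite('pics/both.png',cv2.resize(np.vstack([a,b]),None,fx=.714,fy=.714))"
```

```text
(no output)
```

View pics/top0.png

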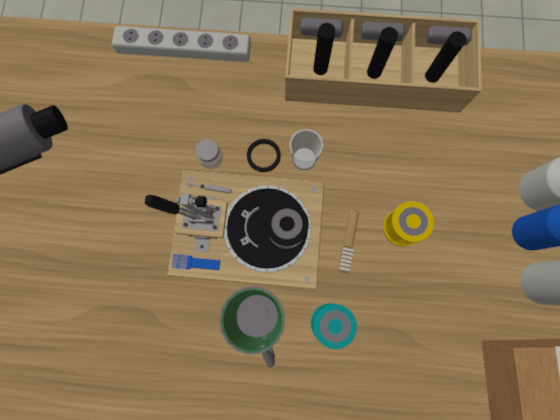

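View pics/side0.png

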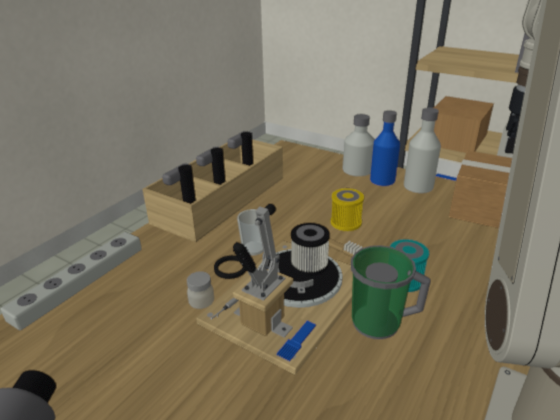

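The top view shows the platter at about (228,267), the black filter with its cap centred at about (225,287) on the open side, the riser and clamp to the left (+y), and the yellow and turquoise look-alikes well clear. Next I measure the geometry.

```bash
cat > m.py <<'E'
from h import *
from scipy.optimize import least_squares
def cloud(c,d):
    i=camera_info(c);K=np.array(i['mtx']);T=np.linalg.inv(np.array(i['world_to_cam']))
    v,u=np.mgrid[:420,:560]; P=np.stack([(u-K[0,2])/K[0,0]*d,(v-K[1,2])/K[1,1]*d,d],-1)
    W=P@T[:3,:3].T+T[:3,3]; W[d<=0]=np.nan; return W
def circ(X,r,c0):
    # boundary fit on outermost points per angle bin
    c=np.array(c0)
    for _ in range(5):
        q=X-c;a=(np.arctan2(q[:,1],q[:,0])*18/np.pi).astype(int);rr=np.hypot(*q.T)
        b=np.array([X[a==k][rr[a==k].argmax()] for k in np.unique(a)])
        s=least_squares(lambda p:np.hypot(b[:,0]-p[0],b[:,1]-p[1])-p[2],[*c,r],loss='soft_l1',f_scale=.002);c=s.x[:2]
    return s.x,len(b)
def sel(W,z0,z1,c,r):
    m=(W[...,2]>z0)&(W[...,2]<z1)&(np.hypot(W[...,0]-c[0],W[...,1]-c[1])<r); return W[m]
E
python3 - <<'E'
from m import *
d=np.load('topd.npy');W=cloud('top',d)
F=sel(W,.115,.14,(.507,-.128),.055);print('filter',circ(F[:,:2],.043,(.507,-.128)),F[:,2].mean(),len(F))
P=sel(W,.034,.05,(.517,-.095),.11);print('platter',circ(P[:,:2],.095,(.517,-.095)),np.median(P[:,2]))
B=sel(W,.01,.027,(.517,-.05),.3)
print('board',cv2.minAreaRect(B[:,:2].astype(np.float32)),len(B))
S=sel(W,.095,.115,(.517,.04),.09);print('riser',cv2.minAreaRect(S[:,:2].astype(np.float32)),len(S))
H=W[(W[...,2]>.13)&(abs(W[...,0]-.52)<.08)&(W[...,1]>-.03)&(W[...,1]<.2)]
for z in np.arange(.14,.3,.01):
    h=H[abs(H[:,2]-z)<.005]
    if len(h):print(z.round(2),len(h),h.min(0).round(3),h.max(0).round(3),h.mean(0).round(3))
E
```

```text
filter (array([ 0.51756044, -0.13810827,  0.04188587]), 35) 0.12713045224479175 1454
platter (array([ 0.5208544 , -0.09722353,  0.09426408]), 35) 0.04236419448985235
board ((0.5101202130317688, -0.09190204739570618), (0.4055725932121277, 0.4475562870502472), 88.83335876464844) 8758
riser ((0.5228644609451294, 0.03479987755417824), (0.09784700721502304, 0.07643640786409378), 89.15045928955078) 1086
0.14 78 [0.509 0.002 0.135] [0.536 0.064 0.145] [0.52  0.034 0.139]
0.15 78 [ 0.507 -0.002  0.145] [0.539 0.069 0.155] [0.522 0.029 0.151]
0.16 79 [ 0.506 -0.     0.155] [0.539 0.066 0.165] [0.521 0.021 0.159]
0.17 46 [0.514 0.003 0.165] [0.531 0.075 0.175] [0.522 0.041 0.17 ]
0.18 57 [0.514 0.006 0.175] [0.533 0.084 0.185] [0.522 0.053 0.18 ]
0.19 67 [0.513 0.008 0.185] [0.533 0.089 0.195] [0.522 0.056 0.19 ]
0.2 70 [0.514 0.01  0.195] [0.533 0.095 0.205] [0.521 0.068 0.2  ]
0.21 56 [0.514 0.011 0.205] [0.533 0.097 0.215] [0.521 0.071 0.21 ]
0.22 70 [0.514 0.013 0.215] [0.533 0.101 0.224] [0.52  0.071 0.22 ]
0.23 73 [0.514 0.016 0.225] [0.533 0.107 0.235] [0.522 0.081 0.23 ]
0.24 102 [0.514 0.017 0.235] [0.533 0.108 0.244] [0.522 0.087 0.239]
0.25 34 [ 0.514 -0.003  0.246] [0.53  0.047 0.255] [0.52  0.025 0.253]
0.26 119 [ 0.513 -0.002  0.255] [0.532 0.047 0.265] [0.522 0.016 0.261]
0.27 178 [ 0.513 -0.001  0.265] [0.532 0.038 0.273] [0.523 0.02  0.269]
```

Run:
```python
import workcell
print([n for n in dir(workcell) if n[0]!='_'])
print(getattr(workcell,'tip_reach',None))
```

```text
['Unreachable', 'camera', 'camera_info', 'get_obs', 'job_done', 'search_frame', 'spot_point', 'tip_reach']
0.014
```

Emit:
arm_command --pt "0 0 0" --pt "0 0 0" --pt "0 0 0" --pt "0 0 0" --pt "0 0 0" --turn '[-0.12,-0.24,-0.36,-0.48,-0.6]' --hand '[0.5,0.5,0.5,0.5,0.5]'

```text
clock: 1.62
eef_pos: [0.1896, -0.4627, 0.2453]
tool_rot: [0.879, 0.477, 0.0, 0.0]
ft_force: [-0.0, 0.2, 0.4]
grip_width: 0.0425
```

Emit:
arm_command --pt "3.6 1.6 0" --pt "7.2 3.2 0" --pt "10.8 4.8 0" --pt "14.4 6.4 0" --pt "18 8 0" --turn '[0.12,0.24,0.36,0.48,0.6]' --hand '[0,0,0,0,0]'

```text
clock: 2.03
eef_pos: [0.3444, -0.3634, 0.2455]
tool_rot: [0.977, 0.215, 0.0, 0.0]
ft_force: [0.9, -0.9, -0.1]
grip_width: 0.0856
```

Emit:
arm_command --pt "3.8 -0.7 0" --pt "7.7 -1.4 1" --pt "11.5 -2.1 2" --pt "15.4 -2.8 3" --pt "19.2 -3.5 4" --turn '[0.1,0.2,0.3,0.4,0.43]' --hand '[0,0,0,0,0]'

```text
clock: 2.45
eef_pos: [0.5037, -0.2495, 0.205]
tool_rot: [1.0, 0.003, 0.0, 0.0]
ft_force: [0.5, -0.4, 0.4]
grip_width: 0.0853
```

Run:
```python
from m import *
p,d=save('side','s1.png');o=get_obs();e=o['eef_pos'];print(e,o['tool_rot'],o['ft_force'])
W=cloud('side',d)
m=(abs(W[...,0]-e[0])<.05)&(abs(W[...,1]-e[1])<.09)&(W[...,2]>.1)&(W[...,2]<.4)
G=W[m];print(len(G))
for z in np.arange(.16,.36,.01):
    g=G[abs(G[:,2]-z)<.005]
    if len(g):print(z.round(2),len(g),(g.min(0)-e).round(3),(g.max(0)-e).round(3))
p2,d2=save('wrist','w1.png')
cv2.imwrite('pics/sw1.png',np.hstack([cv2.resize(p[150:360,200:480],(560,420))[:,:,::-1],p2[:,:,::-1]])[:, :])
a=cv2.imread('pics/sw1.png');cv2.imwrite('pics/sw1.png',cv2.resize(a,(800,300)))
```

```text
[ 0.50835956 -0.24477175  0.20235376] [ 0.99997414  0.0067463   0.00109238 -0.00223761] [4.20619974 1.23535792 0.23356871]
2780
0.2 2 [-0.002 -0.05   0.002] [0.001 0.041 0.002]
0.21 65 [-0.018 -0.055  0.003] [0.006 0.051 0.012]
0.22 75 [-0.018 -0.053  0.013] [0.005 0.053 0.022]
0.23 86 [-0.018 -0.056  0.023] [0.006 0.055 0.033]
0.24 83 [-0.018 -0.057  0.033] [0.005 0.055 0.043]
0.25 61 [-0.02  -0.073  0.043] [0.005 0.069 0.053]
0.26 138 [-0.023 -0.08   0.053] [0.007 0.071 0.063]
0.27 140 [-0.024 -0.076  0.063] [0.005 0.069 0.073]
0.28 153 [-0.025 -0.076  0.073] [0.006 0.068 0.083]
0.29 154 [-0.027 -0.076  0.083] [0.013 0.067 0.093]
0.3 167 [-0.026 -0.076  0.093] [0.006 0.066 0.103]
0.31 131 [-0.019 -0.005  0.103] [0.005 0.065 0.113]
0.32 89 [-0.043 -0.013  0.113] [0.023 0.034 0.123]
0.33 165 [-0.045 -0.015  0.123] [0.023 0.034 0.133]
0.34 174 [-0.044 -0.017  0.133] [0.024 0.035 0.143]
0.35 170 [-0.044 -0.017  0.143] [0.026 0.034 0.153]
```

View pics/sw1.png

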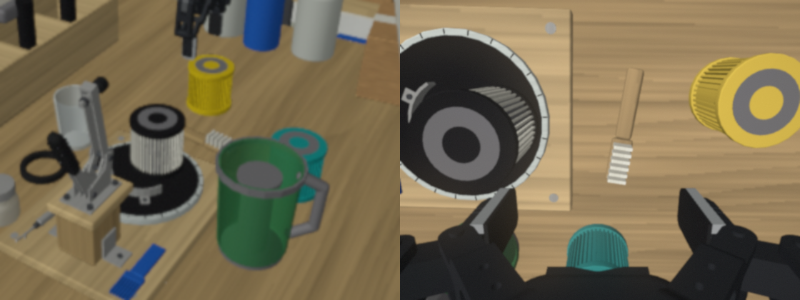

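The side view shows the open fingertips at TCP height, with the knuckles bulging out from 43 mm above the TCP. The wrist view confirms the filter is clear of the fingers. I'll push along tool x with the jaws half open so that two fingers centre the filter.

Emit:
arm_command --pt "0 -0.7 0" --pt "0 -1.4 0" --pt "0.1 -2.1 0" --pt "0.1 -2.8 0" --pt "0.1 -3.5 0" --turn '[-0.12,-0.24,-0.36,-0.48,-0.6]' --hand '[0.5,0.5,0.5,0.5,0.5]'

```text
clock: 2.97
eef_pos: [0.5024, -0.2161, 0.2055]
tool_rot: [0.953, 0.303, -0.0, 0.0]
ft_force: [0.8, 0.8, 1.2]
grip_width: 0.0426
```

Emit:
arm_command --pt "0 0 0" --pt "0 0 1" --pt "0 0 2" --pt "0 0 3" --pt "0 0 4" --turn '[-0.12,-0.24,-0.36,-0.48,-0.6]' --hand '[0.5,0.5,0.5,0.5,0.5]'

```text
clock: 3.38
eef_pos: [0.5024, -0.2166, 0.1653]
tool_rot: [0.821, 0.571, -0.0, 0.0]
ft_force: [0.3, -0.8, -0.4]
grip_width: 0.0432
```

Emit:
arm_command --pt "0 0 0" --pt "0 0 1" --pt "0 0 2" --pt "0 0 3" --pt "0 0 3" --turn '[-0.12,-0.24,-0.36,-0.405,-0.405]' --hand '[0.5,0.5,0.5,0.5,0.5]'

```text
clock: 3.8
eef_pos: [0.501, -0.216, 0.1335]
tool_rot: [0.691, 0.722, -0.001, -0.002]
ft_force: [0.0, 1.2, -0.0]
grip_width: 0.0427
```

Run:
```python
from m import *
o=get_obs();print(o['eef_pos'],R.from_quat(o['tool_rot']).as_matrix()[:,0].round(3),o['joint_pos'].round(2))
p,d=save('side','s2.png');e=get_obs()['eef_pos']
W=cloud('side',d)
m=(abs(W[...,0]-e[0])<.08)&(abs(W[...,1]-e[1])<.09)&(W[...,2]>.13)&(W[...,2]<.4)
G=W[m]
for z in np.arange(.13,.28,.01):
    g=G[abs(G[:,2]-z)<.005]
    if len(g):print(z.round(2),len(g),(g.min(0)-e).round(3),(g.max(0)-e).round(3))
```

```text
[ 0.50103581 -0.21596804  0.13354647] [-0.044  0.999  0.001] [-0.41  0.4  -0.06  1.11 -0.    1.12]
0.13 59 [-0.036 -0.01  -0.005] [0.04  0.089 0.   ]
0.14 66 [-0.037 -0.008  0.   ] [0.034 0.013 0.01 ]
0.15 63 [-0.037 -0.01   0.011] [0.031 0.013 0.02 ]
0.16 56 [-0.04  -0.012  0.021] [0.036 0.013 0.03 ]
0.17 114 [-0.054 -0.012  0.031] [0.051 0.014 0.04 ]
0.18 158 [-0.058 -0.015  0.041] [0.053 0.016 0.05 ]
0.19 152 [-0.061 -0.019  0.051] [0.057 0.02  0.06 ]
0.2 172 [-0.064 -0.017  0.06 ] [0.059 0.02  0.07 ]
0.21 178 [-0.067 -0.018  0.071] [0.063 0.02  0.08 ]
0.22 283 [-0.069 -0.015  0.081] [0.066 0.021 0.09 ]
0.23 223 [-0.067 -0.01   0.091] [0.058 0.02  0.1  ]
0.24 67 [-0.041 -0.01   0.101] [0.036 0.013 0.11 ]
0.25 90 [-0.04  -0.013  0.111] [0.029 0.038 0.12 ]
0.26 153 [-0.039 -0.012  0.12 ] [0.03  0.039 0.13 ]
0.27 157 [-0.039 -0.009  0.131] [0.031 0.039 0.14 ]
0.28 159 [-0.04  -0.018  0.14 ] [0.027 0.039 0.15 ]
```

Emit:
arm_command --pt "-0.1 2.0 0" --pt "-0.1 2.0 1.5" --pt "-0.1 2.0 3" --pt "-0.1 2.0 4.5" --pt "-0.1 2.0 5.7" --turn '[0.04,0.04,0.04,0.04,0.04]' --hand '[0.5,0.5,0.5,0.5,0.5]'

```text
clock: 4.27
eef_pos: [0.523, -0.2165, 0.0783]
tool_rot: [0.706, 0.708, 0.0, 0.0]
ft_force: [-0.5, 0.5, -0.2]
grip_width: 0.0423
```

Emit:
arm_command --pt "0.5 0 0" --pt "1 0 0" --pt "1.4 0 0" --pt "1.8 0 0" --pt "2.2 0 0" --turn '[0,0,0,0,0]' --hand '[0.5,0.5,0.5,0.5,0.5]'

```text
clock: 4.68
eef_pos: [0.5236, -0.1938, 0.0796]
tool_rot: [0.706, 0.708, 0.0, 0.001]
ft_force: [-0.7, 0.4, 0.5]
grip_width: 0.0423
```

Emit:
arm_command --pt "0.4 -0.2 0" --pt "0.8 -0.2 0" --pt "1.2 -0.2 0" --pt "1.6 -0.2 0" --pt "2.0 -0.2 0" --turn '[0,0,0,0,0]' --hand '[0.5,0.5,0.5,0.5,0.5]'

```text
clock: 5.1
eef_pos: [0.5215, -0.1743, 0.0792]
tool_rot: [0.706, 0.708, 0.0, 0.001]
ft_force: [0.1, -2.7, 5.1]
grip_width: 0.0426
```

Emit:
arm_command --pt "0.4 0 0" --pt "0.8 0 0" --pt "1.2 0 0" --pt "1.5 0 0" --pt "1.5 0 0" --turn '[0,0,0,0,0]' --hand '[0.5,0.5,0.5,0.5,0.5]'

```text
clock: 5.52
eef_pos: [0.5214, -0.1587, 0.0791]
tool_rot: [0.706, 0.709, 0.001, 0.001]
ft_force: [0.4, -0.9, 5.5]
grip_width: 0.0425
```

```bash
cat > f.py <<'E'
from m import *
o=get_obs();print(o['eef_pos'],o['ft_force'].round(2))
for c in('side','top'):
    p,d=save(c,'f%s_%.1f.png'%(c,o['clock']));W=cloud(c,d)
    F=sel(W,.123,.131,(.519,-.11),.06)
    print(c,len(F))
    if len(F)>50:
        print(circ(F[:,:2],.043,(.519,-.11))[0].round(4))
    for x in search_frame(c,'filter')[:3]: print(x, w(c,x['location'],d).round(3))
E
python3 f.py; ls pics
```

```text
[ 0.52143468 -0.15868537  0.07910647] [ 0.38 -0.88  5.52]
side 827
[ 0.5186 -0.1098  0.0439]
{'location': [249.2, 412.4], 'conf': 0.8} [ 0.323 -0.25   0.086]
{'location': [208.0, 352.2], 'conf': 0.79} [ 0.522 -0.37   0.068]
{'location': [251.9, 301.9], 'conf': 0.76} [ 0.5   -0.072  0.124]
top 0
{'location': [325.8, 335.4], 'conf': 0.85} [ 0.331 -0.247  0.086]
{'location': [226.2, 406.0], 'conf': 0.6} [ 0.539 -0.382  0.085]
{'location': [146.2, 256.2], 'conf': 0.26} [ 0.717 -0.053  0.005]
both.png
fside_5.5.png
ftop_5.5.png
s1.png
s2.png
side0.png
sw1.png
top0.png
w1.png
```

Run:
```python
import cv2
a=cv2.imread('pics/fside_5.5.png')[170:330,220:400];cv2.imwrite('pics/c1.png',cv2.resize(a,None,fx=4,fy=3.7,interpolation=cv2.INTER_CUBIC))
```

```text
(no output)
```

View pics/c1.png

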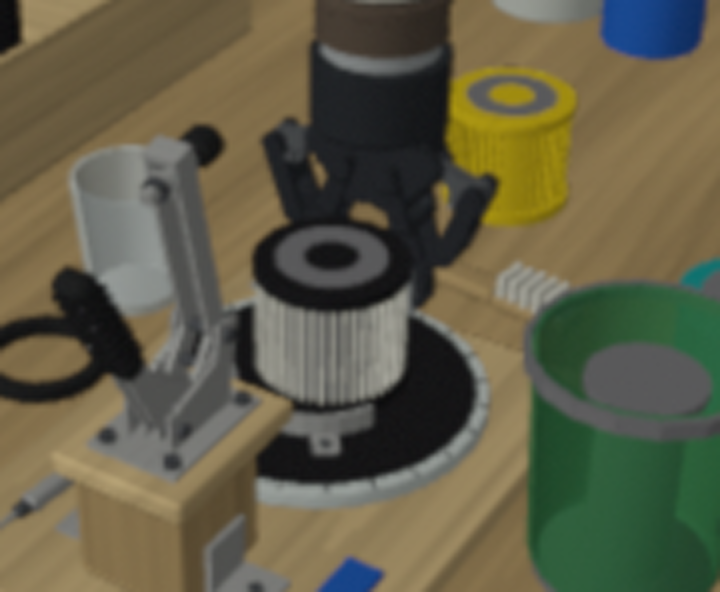

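The filter is upright, about 12 mm short of home, and the gripper is riding a little on the cap (5 N). I'll back off, lift slightly and finish the push.

Emit:
arm_command --pt "-0.3 0 0" --pt "-0.4 0 -0.6" --pt "-0.2 0 -0.6" --pt "0.2 0 -0.6" --pt "0.5 0 -0.6" --turn '[0,0,0,0,0]' --hand '[0.5,0.5,0.5,0.5,0.5]'

```text
clock: 6.13
eef_pos: [0.5204, -0.1537, 0.0841]
tool_rot: [0.706, 0.708, -0.0, -0.0]
ft_force: [0.3, -1.8, 0.2]
grip_width: 0.0428
```

Emit:
arm_command --pt "0.2 0 0" --pt "0.4 0 0" --pt "0.6 0 0" --pt "0.6 0 0" --turn '[0,0,0,0]' --hand '[0.5,0.5,0.5,0.5]'

```text
clock: 6.47
eef_pos: [0.5205, -0.1474, 0.0841]
tool_rot: [0.706, 0.709, 0.0, -0.0]
ft_force: [0.4, -0.2, 0.2]
grip_width: 0.0425
```

```bash
python3 f.py | grep -v loc
```

```text
[ 0.52045571 -0.14744667  0.0840899 ] [ 0.44 -0.25  0.17]
side 924
[ 0.5184 -0.1004  0.0449]
top 0
```

Emit:
arm_command --pt "0.1 0 0" --pt "0.2 0 0" --pt "0.2 0 0" --turn '[0,0,0]' --hand '[0.5,0.5,0.5]'

```text
clock: 6.92
eef_pos: [0.5206, -0.146, 0.0843]
tool_rot: [0.706, 0.708, -0.0, -0.0]
ft_force: [0.5, 0.3, 0.2]
grip_width: 0.043
```

Emit:
arm_command --pt "0.1 0 0" --pt "0.2 0 0" --pt "0.2 0 0" --turn '[0,0,0]' --hand '[0.5,0.5,0.5]'

```text
clock: 7.17
eef_pos: [0.5206, -0.144, 0.0843]
tool_rot: [0.706, 0.708, 0.0, 0.0]
ft_force: [-0.3, -1.5, -0.0]
grip_width: 0.0428
```

Emit:
arm_command --pt "-1 0 0" --pt "-3 0 0" --pt "-5 0 -3" --pt "-5 0 -7" --pt "-5 0 -11" --turn '[0,0,0,0,0]' --hand '[0.5,0.5,0.5,0.5,0.5]'

```text
clock: 7.58
eef_pos: [0.5195, -0.1953, 0.1943]
tool_rot: [0.707, 0.708, -0.001, -0.002]
ft_force: [1.3, -0.4, 0.5]
grip_width: 0.0429
```

Emit:
arm_command --pt "0 0 -4" --pt "-1 3 -8" --pt "-1 7 -12" --pt "-1 11 -13" --pt "-1 15 -13" --turn '[0,0,0,0,0]' --hand '[1,1,1,1,1]'

```text
clock: 8.0
eef_pos: [0.6492, -0.205, 0.3269]
tool_rot: [0.706, 0.708, 0.002, 0.004]
ft_force: [2.5, -1.2, 1.2]
grip_width: -0.0003
```

Run:
```python
from m import *
o=get_obs();print(o['eef_pos'],R.from_quat(o['tool_rot']).as_matrix()[:,0].round(3),o['joint_pos'].round(2))
for c in('side','top'):
    p,d=save(c,c+'7.png');W=cloud(c,d)
    F=sel(W,.12,.134,(.519,-.1),.06)
    if len(F)>50:
        print(c,len(F),circ(F[:,:2],.043,(.519,-.1))[0].round(4),F.mean(0).round(3),np.linalg.lstsq(np.c_[F[:,:2]-F[:,:2].mean(0),np.ones(len(F))],F[:,2],rcond=None)[0].round(3))
        cv2.setNumThreads(1);print(cv2.minEnclosingCircle(F[:,:2].astype(np.float32)))
    if c=='top':
        P=sel(W,.034,.05,(.517,-.095),.11);print('platter',circ(P[:,:2],.095,(.517,-.095))[0])
cv2.imwrite('pics/c2.png',cv2.resize(p[150:310,130:360,::-1],None,fx=3.4,fy=3.4,interpolation=cv2.INTER_CUBIC))
```

```text
[ 0.64920157 -0.2049955   0.3268914 ] [-0.002  1.    -0.003] [-0.31  0.64  0.83  1.75  0.    1.26]
side 862 [ 0.5185 -0.0942  0.0427] [ 0.516 -0.09   0.128] [ 0.014 -0.026  0.128]
((0.5177949666976929, -0.0953558012843132), 0.04486262798309326)Traceback (most recent call last):
  File "<stdin>", line 10, in <module>
  File "m.py", line 13, in circ
    s=least_squares(lambda p:np.hypot(b[:,0]-p[0],b[:,1]-p[1])-p[2],[*c,r],loss='soft_l1',f_scale=.002);c=s.x[:2]
    return func(*args, **kwargs)
    vector_fun = VectorFunction(
        fun_wrapped,
    ...<6 lines>...
        workers=workers
    )
    self._update_fun()
    ~~~~~~~~~~~~~~~~^^
    self.f = self.fun_wrapped(xp_copy(self.x))
             ~~~~~~~~~~~~~~~~^^^^^^^^^^^^^^^^^
    return np.atleast_1d(self.fun(x))
                         ~~~~~~~~^^^
    return self.f(x, *self.args, **self.kwargs)
           ~~~~~~^^^^^^^^^^^^^^^^^^^^^^^^^^^^^^
  File "m.py", line 13, in <lambda>
    s=least_squares(lambda p:np.hypot(b[:,0]-p[0],b[:,1]-p[1])-p[2],[*c,r],loss='soft_l1',f_scale=.002);c=s.x[:2]
                                      ~^^^^^
IndexError: too many indices for array: array is 1-dimensional, but 2 were indexed
```

Emit:
arm_command --pt "3.5 -1.5 0" --pt "7 -3 0" --pt "10.5 -4.5 -0.5" --pt "14 -6 -1" --pt "17.5 -7.5 -1" --turn '[0,0,0,0,0]' --hand '[1,1,1,1,1]'

```text
clock: 8.52
eef_pos: [0.5709, -0.0282, 0.3314]
tool_rot: [0.706, 0.708, 0.0, 0.0]
ft_force: [0.8, -0.2, 0.5]
grip_width: -0.0001
```

Emit:
arm_command --pt "3 -1.5 0" --pt "6 -3 0" --pt "9 -4.5 0" --pt "10 -6 0" --pt "10 -6 0" --turn '[0,0,0,0,0]' --hand '[1,1,1,1,1]'

```text
clock: 8.93
eef_pos: [0.5088, 0.0727, 0.3315]
tool_rot: [0.704, 0.71, -0.0, -0.001]
ft_force: [0.5, -0.2, -0.1]
grip_width: -0.0003
```

```bash
cat > g.py <<'E'
from m import *
o=get_obs();e=o['eef_pos'];print(e,R.from_quat(o['tool_rot']).as_matrix()[:,0].round(3),o['joint_pos'].round(2))
for c in('side','top'):
    p,d=save(c,c+'%.1f.png'%o['clock']);W=cloud(c,d)
    for x in spot_point(c,'grip')[:1]+spot_point(c,'nest')[:1]+spot_point(c,'filter')[:3]:print(c,x,w(c,x['location'],d).round(3))
    F=sel(W,.12,.134,(.519,-.1),.06)
    if len(F)>50: print(c,len(F),circ(F[:,:2],.043,(.519,-.1))[0].round(4),cv2.minEnclosingCircle(F[:,:2].astype(np.float32)))
    if c=='top':
        P=sel(W,.034,.05,(.517,-.095),.11)
        if len(P)>100:print('platter',circ(P[:,:2],.095,(.517,-.095))[0])
    G=W[(W[...,2]>.15)&(W[...,2]<.25)&(abs(W[...,0]-.52)<.03)&(W[...,1]>.05)&(W[...,1]<.14)]
    for z in (.18,.2,.22,.235):
        g=G[abs(G[:,2]-z)<.005]
        if len(g):print('handle',z,len(g),g.min(0).round(3),g.max(0).round(3))
cv2.imwrite('pics/c2.png',cv2.resize(p[150:310,130:360,::-1],None,fx=3.4,fy=3.4,interpolation=cv2.INTER_CUBIC))
E
python3 g.py
```

```text
[0.50880605 0.07274708 0.33145719] [-0.008  1.     0.001] [0.14 0.25 0.24 1.56 0.   1.7 ]
side {'location': [245.7, 247.8], 'conf': 0.9} [ 0.688 -0.135  0.031]
side {'location': [297.9, 204.1], 'conf': 0.74} [0.657 0.064 0.03 ]
side {'location': [225.5, 350.0], 'conf': 0.89} [ 0.523 -0.366  0.016]
side {'location': [279.8, 401.1], 'conf': 0.79} [ 0.304 -0.123  0.099]
side 855 [ 0.5187 -0.0944  0.0429] ((0.5179402828216553, -0.09525921195745468), 0.04561065882444382)
handle 0.18 47 [0.512 0.068 0.175] [0.533 0.086 0.185]
handle 0.2 48 [0.512 0.075 0.196] [0.533 0.096 0.204]
handle 0.22 46 [0.512 0.084 0.215] [0.53  0.104 0.225]
handle 0.235 77 [0.512 0.091 0.23 ] [0.532 0.109 0.24 ]
top {'location': [203.2, 162.4], 'conf': 0.64} [0.524 0.083 0.217]
top {'location': [230.2, 264.1], 'conf': 0.52} [ 0.503 -0.095  0.128]
top {'location': [226.3, 400.1], 'conf': 0.85} [ 0.538 -0.37   0.085]
top {'location': [324.4, 325.3], 'conf': 0.84} [ 0.332 -0.228  0.085]
top {'location': [229.2, 263.9], 'conf': 0.8} [ 0.505 -0.094  0.128]
top 1479 [ 0.52   -0.0956  0.0425] ((0.5200347304344177, -0.09549940377473831), 0.04300546646118164)
platter [ 0.52080278 -0.09723218  0.094227  ]
handle 0.18 41 [0.514 0.064 0.175] [0.533 0.084 0.185]
handle 0.2 55 [0.513 0.073 0.195] [0.534 0.094 0.205]
handle 0.22 53 [0.514 0.081 0.216] [0.533 0.101 0.225]
handle 0.235 19 [0.514 0.089 0.231] [0.522 0.1   0.237]
```

View pics/c2.png

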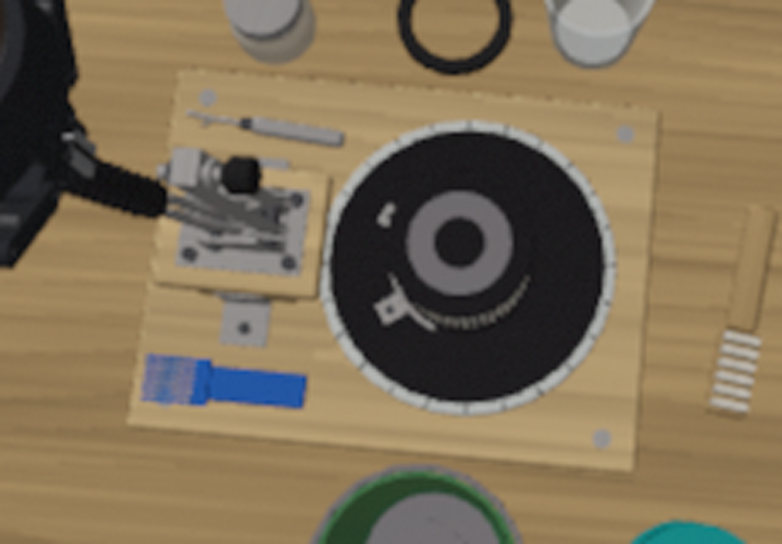

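Home is confirmed: the filter is at (0.520, -0.0956) against the nest at (0.521, -0.097), and the bystanders haven't moved. The grip is near (0.523, 0.083, 0.217). Next I go down between the bar and the handle's free end.

Emit:
arm_command --pt "0.1 0.7 0" --pt "0.1 1.4 2" --pt "0.1 1.4 4" --pt "0.1 1.4 6" --pt "0.1 1.4 6" --turn '[0,0,0,0,0]' --hand '[1,1,1,1,1]'

```text
clock: 9.75
eef_pos: [0.5242, 0.0713, 0.2663]
tool_rot: [0.706, 0.708, -0.003, -0.002]
ft_force: [-0.5, -0.0, -1.3]
grip_width: -0.0003
```

Emit:
arm_command --pt "0.5 0 1.2" --pt "0.6 0 2.2" --pt "1.5 0 2.8" --pt "2.4 0 3.3" --pt "3.2 0 3.9" --turn '[0,0,0,0,0]' --hand '[1,1,1,1,1]'

```text
clock: 10.17
eef_pos: [0.5262, 0.1047, 0.2322]
tool_rot: [0.706, 0.708, 0.001, 0.0]
ft_force: [-0.4, -0.4, 2.1]
grip_width: -0.0001
```

Emit:
arm_command --pt "0.8 -0.2 0.8" --pt "1.6 -0.3 1.6" --pt "2.3 -0.3 2.4" --pt "2.9 -0.3 3.2" --pt "3.5 -0.3 4.1" --turn '[0,0,0,0,0]' --hand '[1,1,1,1,1]'

```text
clock: 10.58
eef_pos: [0.5223, 0.1398, 0.1901]
tool_rot: [0.706, 0.709, 0.0, -0.0]
ft_force: [0.1, -0.2, 0.2]
grip_width: -0.0002
```

Run:
```python
from m import *
o=get_obs();print(o['eef_pos'],o['ft_force'].round(1))
p,d=save('side','s9.png')
cv2.imwrite('pics/c3.png',cv2.resize(p[130:350,140:400,::-1],None,fx=2.6,fy=2.6,interpolation=cv2.INTER_CUBIC))
```

```text
[0.52225928 0.13979159 0.19005669] [ 0.1 -0.2  0.2]
```

View pics/c3.png

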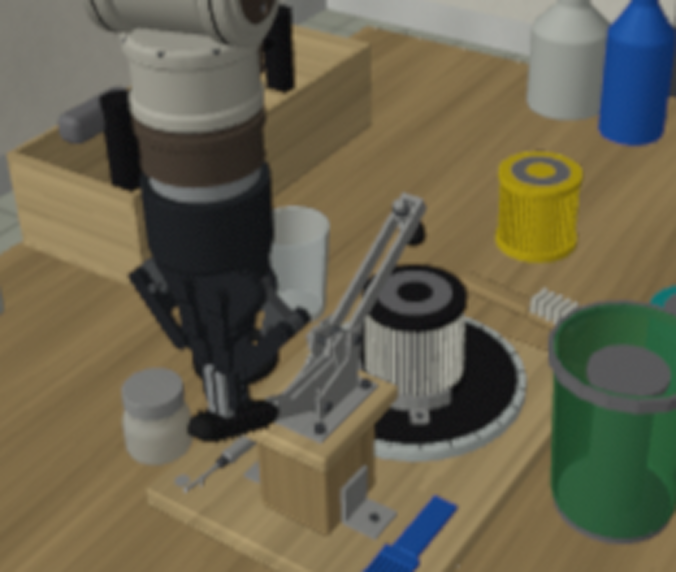

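The handle is following and the bar is swinging over the filter, so I continue.

Emit:
arm_command --pt "0.5 0 0.9" --pt "0.8 0 1.8" --pt "1.1 0 2.8" --pt "1.4 0 3.8" --pt "1.5 0 4.7" --turn '[0,0,0,0,0]' --hand '[1,1,1,1,1]'

```text
clock: 11.05
eef_pos: [0.5226, 0.1543, 0.1429]
tool_rot: [0.706, 0.708, 0.0, -0.0]
ft_force: [0.2, 0.4, 2.1]
grip_width: -0.0004
```

Emit:
arm_command --pt "0.1 0 0.6" --pt "0.1 0 1.2" --pt "0.1 0 1.7" --pt "0.1 0 1.7" --turn '[0,0,0,0]' --hand '[1,1,1,1]'

```text
clock: 11.38
eef_pos: [0.5222, 0.1547, 0.1281]
tool_rot: [0.706, 0.708, 0.0, 0.0]
ft_force: [-2.5, 0.1, 6.4]
grip_width: 0.0002
```

Emit:
arm_command --pt "0 0 0.2" --pt "0 0 0.3" --pt "0 0 0.3" --turn '[0,0,0]' --hand '[1,1,1]'

```text
clock: 11.63
eef_pos: [0.5224, 0.1547, 0.1276]
tool_rot: [0.706, 0.708, 0.001, 0.001]
ft_force: [-8.5, -2.7, 21.5]
grip_width: -0.0001
```

Emit:
arm_command --pt "0 0 -1" --pt "0 0 -3" --pt "0 0 -7" --pt "2 0 -11" --pt "4 0 -14" --turn '[0,0,0,0,0]' --hand '[1,1,1,1,1]'

```text
clock: 12.05
eef_pos: [0.5223, 0.1939, 0.266]
tool_rot: [0.707, 0.707, 0.0, 0.0]
ft_force: [1.0, 1.1, -1.1]
grip_width: 0.0001
```

Run:
```python
from m import *
o=get_obs();print(o['eef_pos'],o['ft_force'].round(1))
for c in('top','side'):
    p,d=save(c,c+'_end.png');W=cloud(c,d)
    F=sel(W,.12,.134,(.519,-.1),.05)
    print(c,len(F),circ(F[:,:2],.043,(.519,-.1))[0].round(4),cv2.minEnclosingCircle(F[:,:2].astype(np.float32)))
    for y in np.arange(-.12,.2,.02):
        g=W[(abs(W[...,0]-.522)<.008)&(abs(W[...,1]-y)<.008)&(W[...,2]<.22)]
        if len(g):print(y.round(2),np.percentile(g[:,2],[50,95]).round(3))
cv2.imwrite('pics/c4.png',cv2.resize(p[130:350,140:400,::-1],None,fx=2.6,fy=2.6,interpolation=cv2.INTER_CUBIC))
```

```text
[0.52229292 0.19387131 0.26598297] [ 1.   1.1 -1.1]
top 1239 [ 0.5199 -0.0957  0.0424] ((0.5201013684272766, -0.09552314877510071), 0.04302407428622246)
-0.12 [0.128 0.142]
-0.1 [0.168 0.178]
-0.08 [0.129 0.163]
-0.06 [0.128 0.162]
-0.04 [0.044 0.161]
-0.02 [0.044 0.161]
0.0 [0.109 0.159]
0.02 [0.166 0.172]
0.04 [0.147 0.155]
0.06 [0.125 0.138]
0.08 [0.116 0.126]
0.1 [0.117 0.12 ]
0.12 [0.115 0.118]
0.14 [0.11  0.116]
0.16 [0.108 0.114]
0.18 [0.    0.111]
side 557 [ 0.5171 -0.0939  0.0417] ((0.5179495215415955, -0.09388845413923264), 0.0440555103123188)
-0.12 [0.128 0.138]
-0.1 [0.168 0.178]
-0.08 [0.134 0.163]
-0.06 [0.107 0.161]
-0.04 [0.157 0.162]
-0.02 [0.157 0.162]
0.0 [0.159 0.161]
0.02 [0.167 0.175]
0.04 [0.146 0.156]
0.06 [0.13  0.141]
0.08 [0.069 0.125]
0.1 [0.109 0.121]
0.12 [0.114 0.119]
0.14 [0.109 0.118]
0.16 [0.108 0.115]
0.18 [0.103 0.113]
```

View pics/c4.png

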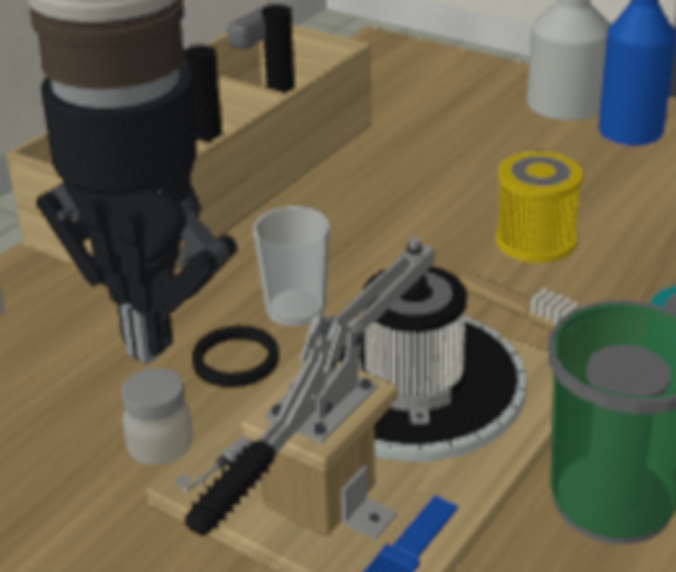

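The handle slopes about 6° below level, so it is locked. The bar is level, the tip is on the cap, the filter is at 1.8 mm from the axis, and the robot is clear. I'm handing in the job.

```bash
python3 -c "
from workcell import *
print(job_done(), get_obs()['clock'])"
```

```text
the job is handed in; nothing more can be done
the job is handed in; nothing more can be done
```

The filter is home in the fence, the clamp is locked on it, and I handed the job in at about 12 s on the clock. `job_done()` gives no verdict, so this rests on my own last checks.

**What I did:** I pushed the filter upright into the fence with half-open fingertips. I then pushed the clamp handle down in an arc past dead centre to its end stop and backed the arm clear.

**Last checks:**
- **Filter position:** the top camera puts the filter about 1.8 mm from the platter axis. The side camera reads about 5 mm off, but it showed the same shift before clamping. It also fitted the cap less cleanly, so I trusted the top camera.
- **Clamp:** the handle slopes about 6° below level and the bar is level. The rubber tip appears to bear on the middle of the cap.
- **Surroundings:** the bystanders in view looked unmoved, and the arm is touching nothing.

**Not checked or not clean:**
- I could not measure the spindle's force on the filter directly. I judged it from the locked handle, the level bar and the picture.
- Partway through the push the gripper rode on the filter's cap with about 5 N, so I raised it 6 mm and finished the push.
- The final press against the handle's stop reached about 22 N.

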